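# Load a utensil hook onto its slotted rail

## Robot

A 7-joint arm with a two-finger parallel gripper is mounted at the origin on the work surface; the furniture and walls round the work are solid. World frame = base frame: x ahead of the robot, y to its left, z up, the work surface at z = 0. Lengths are in m, angles in rad, forces in N, time in s.
With the tool pointing down it reaches from about 0.425 to 0.8 m from the base axis. Payload 8.3 kg.
Tool frame: the origin (TCP) lies between the finger pads; the fingertips stand 11 mm ahead of it and the grasp point (between the pads) lies 8 mm behind it; z points along the fingers, y is the line along which they close (so a half turn about z gives the same grasp; the last joint's range is limited). The gripper opens to 85 mm and grips with 20 to 120 N. Pads are 22 mm wide; open, the fingers measure 114 mm over their backs; the gripper's body (76 mm by 85 mm) begins 54 mm behind the grasp point. The pads swing forward as they close: fully open they stand 13 mm farther back than shut.
Start: joints at [-1.247, 0.383, 0.016, 1.37, -0.006, 1.388, -0.046], TCP at [0.236, 0.579, 0.242] pointing down, gripper open.
Joint ranges: [-2.95, 2.95], [-0.25, 2.06], [-1.52, 1.56], [0.18, 2.33], [-1.44, 4.58], [0.02, 2.06], [-3.01, 3.01]. Speed limits (rad/s): [2.39, 2.39, 3.01, 3.01, 3.14, 3.14, 3.14].

## Interface

Orientations are given as a 3x3 rotation matrix whose columns are the frame's x, y, z axes.
In Python, from bench import env gives the robot as it stands.
- The arm moves only by the tool move_arm, never from a script. Its argument "deltas" is a list of rows, each a list of 3 entries, a list of its own where there are three numbers: the opening, from 0 (shut) to 1 (fully open), then the shift along the tool's x, y, z in m, then the turn, a rotation vector about the tool's x, y, z in degrees. In form: [[hand, [dx, dy, dz], [rx, ry, rz]], ...]. A call has 1 to 12 rows; each row is the pose to reach, as a shift and turn from the pose commanded when the call began, along the tool's axes at that moment; what a row does not reach only later rows make up. A row lasts 1/10 s, in which the tool goes at most 50 mm and 8.59 degrees, less where a joint would pass 70% of its speed; a pose out of reach is approached as far as the arm can. A call with a gripper value outside its range is refused whole. The fingers move at their own pace and stop on an object; "force" is the grip in N (left out, the last holds). Time passes only in rows, so rows that repeat a pose let the fingers close. It gives the time, the measured TCP pose, the force, the opening and the grip force at its end, in the units of the state.
- env.read_state(): the state, without advancing time (a new reading comes with each control period).
- env.get_image(name): name is "side" or "top" or "wrist"; returns (picture, depth): 420x560x3 uint8, blue, green, red; 420x560 float32, m along the optical axis (not along the pixel's ray), 0 where there is no reading.
- env.camera_info(name): a dict with "camera_matrix" (3x3 intrinsics, pixels), "k1" (the pictures are not rectified: a ray, as slopes to the right and down, at radius r is drawn at 1 + k1 r^2 times it, then the intrinsics apply), "rvec" (rotation vector, rad) and "tvec" (3), from world to camera coordinates, as OpenCV has them. Camera axes: x right, y down, z forward; pixel columns grow to the right and rows downward; lengths in m; the calibration is good to about 2 mm. A picture is of the moment at which its call begins: read the wrist's pose just before it. camera_info takes no time and is no camera call; for the wrist camera it gives the pose at the moment of the call.
- env.job_done(): hands the job in; it is judged then, once.
The state is a dict: "clock": time; "joints": joint angles; "joint_vel": joint speeds; "joint_efforts": joint torques, N m; "ee_pos": TCP position; "ee_rot": TCP orientation; "ft_force": force on the tool from outside, world axes, zero at the start; "moment": the same for the moment, N m; "finger_gap": finger opening in m; "grasp_force": force on a finger pad.
Only numpy, scipy, OpenCV 4.12 (cv2) and the standard library are available. Lean on these libraries where they do the work, as an engineer would, in place of code of your own. Each camera call takes 0.05 s, during which the arm holds its last target. There are 200 camera calls.

## Task

Put the loose utensil hook back on its rail: lead its foot into the open end of the slotted rail, hook on the side away from the spring catch, and slide it along, past the catch and against the spring buffer, until the catch snaps out behind it and holds it there. The end fitting with catch and buffer is clamped at a different place each time, so feel your way, and never load the rail or its fittings with more than 40 N. Then let go; leave the other things on the table where they are.

Things in the scene. Friction and masses are not known exactly. Their poses are not given: they have to be found in the camera images.
- hanger_mid (a point): Middle of the loose white plastic utensil hook carrier, on its upright centre line, 38 mm above its underside (total height 76 mm). z up; y = direction in which it slides in the rail; the steel J hook sticks out to its -x. Upright grip tab on top: 16 mm (x) by 28 mm (y), from 25 to 76 mm height; grip it about 55 mm above the underside. About 90 g.
- hanger: The same carrier, origin on its underside, same axes; it starts standing on its foot. Upwards: foot 24 mm wide (x), 46 mm long (y), 6 mm thick, rounded corners; neck 8 mm wide, 38 mm long, from 6 to 17 mm; saddle 30 mm wide, 46 mm long, from 17 to 25 mm; then the grip tab.
- hook_tip (a point): Free upper end of the carrier's steel J hook, 50 mm to -x of its centre line, 15 mm above its underside; the hook's lowest point is level with the underside.
- rail: Fixed aluminium rail, slotted on top, on a stand; origin under the middle of the stand, on the table. z up, y along the rail to its open end (it is 260 mm long, y = -130 to +130 mm), +x to the side with the dark catch housing. Channel floor 100 mm above the table; channel 27 mm wide, 9 mm high; above it two 5 mm lips (top at 114 mm) leave an 11 mm slot. 37 mm wide outside. Carrier play inside: 1.5 mm to each side, 3 mm in height.
- rail_mouth (a point): Where the lips begin: centre of the channel floor at rail y = +100 mm, height 100 mm. From here the bare floor goes on outward 30 mm (to y = +130 mm) as a loading tongue between two cheeks 9 mm high, which flare from 27 mm apart at the lips to about 40 mm. The foot rests on this tongue and slides in under the lips, the neck in the slot, the saddle above the lips.
- catch (a joint): Spring catch on the end unit, a dark clamp-on fitting with bridge and rear housing, clamped at a different place on the rail each time (not reported: feel or look). Steel tongue standing 5 mm into the saddle's way, above the lips, from the +x side: ramp to the open end, square behind. Metres pushed back: 0 = out, about 0.005 as the saddle passes. Spring 3 to 5.5 N; some 4 to 9 N along the rail pass it.
- buffer (a joint): Spring buffer: round pin on the end unit's bridge, facing the open end, meeting the saddle's front. Metres pressed in: 0 = free, 0.008 = dead stop on the bridge. 2 N at 0, 4 N at 0.004, 6 N at 0.008. At 0.003 to 0.004 the catch snaps out behind the saddle and then holds it there. The bridge's dead face lies between rail y = -118 and -48 mm; carrier then 23 mm nearer the open end; it meets the catch 63 mm before.
- cup: Clear measuring cup, 66 mm wide, 70 mm high, standing about; bystander, leave alone. Origin at the centre of its underside.
- dredger: Steel sugar dredger, 72 mm wide, 108 mm high, standing about; bystander, leave alone. Origin at the centre of its underside.
- mill: Pepper mill, black and white, 54 mm wide, 140 mm high, behind the rail; bystander, leave alone. Origin at the centre of its underside.
- cutter: Round steel pastry cutter, 60 mm wide, 43 mm high, behind the rail; bystander, leave alone. Origin at the centre of its underside.
- timer: White kitchen timer, 66 mm high, on the right; bystander, leave alone. Origin at the centre of its underside.
- orange: Orange, about 73 mm, on the left; bystander, leave alone. Origin at the centre of its underside.
Not all that is in view belongs to the job. What is shaped like the hanger but purple or turquoise is not meant.

How it is judged:
By the outcome, as a careful person would: the job done as asked, in the order asked, and still so for the second after the job is handed in, with the robot touching nothing.
It also fails if it takes over 67 s, if anything falls off the work surface, if the arm or the gripper's body presses on something with over 40 N, if the wrist force passes 120 N, or if a joint passes its speed limit or range.

## Working session

There is one attempt and no reset: what is moved stays moved. The work goes in short steps, Python scripts to look and compute and a tool call to move; the robot and the scene stay as the last step left them, time stands still between calls to the robot, and variables do not carry over. Pictures are saved under pics/ and viewed, at most 10 in all, crops included, and the job is handed in when it is done.

Besides the shell and the picture viewer there is one more tool, called after ">>>" by a JSON object that holds its "name" and its "arguments". move_arm: Moves the arm, as the interface text tells. Its arguments: {"type":"object","properties":{"deltas":{"type":"array","items":{"type":"array"}},"force":{"type":"number"}},"required":["deltas"]}

```bash
mkdir -p pics; cat > h.py <<'E'
import numpy as np, cv2
from bench import env
def cam(n):
    c=env.camera_info(n); K=np.array(c["camera_matrix"]); R=cv2.Rodrigues(np.array(c["rvec"],float))[0]; t=np.array(c["tvec"],float).ravel()
    return K,c["k1"],R,t
def ray(C,uv):
    K,k1,R,t=C; uv=np.array(uv,float).reshape(-1,1,2)
    p=cv2.undistortPoints(uv,K,np.array([k1,0,0,0,0.]))[:,0]
    d=np.c_[p,np.ones(len(p))]
    return -R.T@t, d@R
def onplane(C,uv,z):
    o,d=ray(C,uv); return o+d*((z-o[2])/d[:,2])[:,None]
def atdepth(C,uv,dep):
    o,d=ray(C,uv); return o+d*np.array(dep).reshape(-1,1)
def cloud(C,D):
    h,w=D.shape; v,u=np.mgrid[:h,:w]
    P=atdepth(C,np.c_[u.ravel(),v.ravel()],D.ravel()).reshape(h,w,3); P[D==0]=np.nan; return P
def proj(C,P):
    K,k1,R,t=C; return cv2.projectPoints(np.array(P,float).reshape(-1,1,3),cv2.Rodrigues(R)[0],t,K,np.array([k1,0,0,0,0.]))[0][:,0]
E
python3 - <<'E'
from h import *
for n in ("top","side"):
    C=cam(n); I,D=env.get_image(n); cv2.imwrite(f"pics/{n}0.png",I); np.savez(f"{n}0.npz",I=I,D=D)
    print(n,C[0].tolist(),C[1],-C[2].T@C[3])
s=env.read_state(); print(s)
E
```

```text
top [[445.2204166515347, 0.0, 275.8582670687346], [0.0, 445.2204166515347, 207.4179687420335], [0.0, 0.0, 1.0]] -0.14520748953899337 [ 0.37252334 -0.01628063  1.4647519 ]
side [[452.2354682257145, 0.0, 271.48246540612166], [0.0, 452.2354682257145, 205.74804132852725], [0.0, 0.0, 1.0]] 0.007322348376402726 [-0.01645817 -0.95507764  0.54680337]
{'clock': 0.1, 'joints': array([-1.24687932,  0.3841366 ,  0.01635641,  1.37103708, -0.00632356,
        1.38820604, -0.04652147]), 'joint_vel': array([-0.00070984, -0.00136019,  0.0005498 , -0.00203115,  0.00033643,
        0.00147447, -0.00077666]), 'joint_efforts': array([ 2.36911917e-03, -6.29135656e+01,  8.47283285e-01, -3.72766793e+01,
        1.67559256e-02,  1.03992605e-02,  2.83962507e-06]), 'ee_pos': array([0.23556058, 0.57844281, 0.24139502]), 'ee_rot': array([[-9.26135251e-01,  3.77191012e-01, -6.61663393e-04],
       [ 3.77191592e-01,  9.26133854e-01, -1.60849194e-03],
       [ 6.08016733e-06, -1.73925495e-03, -9.99998487e-01]]), 'ft_force': array([-0.49857284, -0.54600761, -0.23880421]), 'moment': array([-0.0298189 ,  0.01713691, -0.01833872]), 'grasp_force': 0.0, 'finger_gap': 0.08551115738583075}
```

View pics/top0.png

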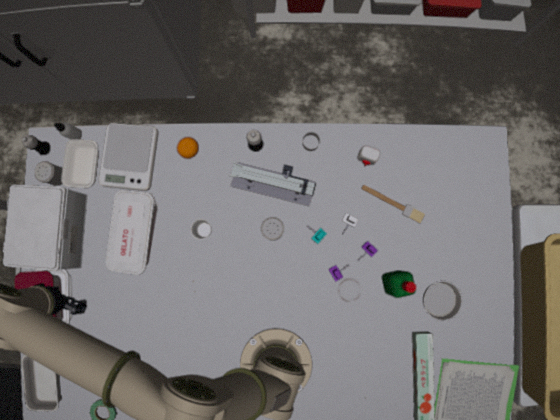

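View pics/side0.png

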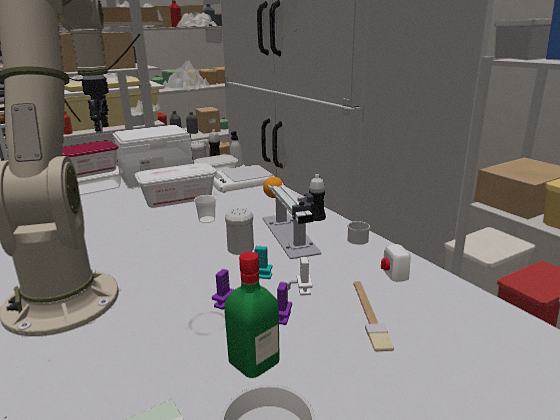

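The top view shows the rail from (232,170) to (315,188), with the dark housing at (287,170) on its far side. The candidates shaped like the hanger are white (350,220), turquoise (319,236), and purple (369,248) and (336,272). The white one fits the description; the white timer at (369,155) has a red knob. I'll confirm this in a crop.

```bash
python3 - <<'E'
from h import *
T=np.load("top0.npz");S=np.load("side0.npz")
a=cv2.resize(T["I"][145:265,220:390],None,fx=4.7,fy=4.7,interpolation=cv2.INTER_CUBIC)[:, :800]
cv2.imwrite("pics/c1.png",a[:600])
b=cv2.resize(S["I"][170:300,240:340],None,fx=4.5,fy=4.5,interpolation=cv2.INTER_CUBIC)
cv2.imwrite("pics/c2.png",b)
C=cam("top");P=cloud(C,T["D"])
# white hanger: region
for (u0,u1,v0,v1) in [(335,365,208,242)]:
    Q=P[v0:v1,u0:u1].reshape(-1,3); Q=Q[np.isfinite(Q).all(1)]
    t=Q[Q[:,2]>.06]; print("tab",len(t),t.mean(0),t.max(0),t.min(0))
    m=Q[(Q[:,2]>.008)]; print("all",len(m),m.mean(0),np.sort(m[:,2])[::8])
# rail top
Q=P[150:215,222:325].reshape(-1,3); Q=Q[np.isfinite(Q).all(1)]
r=Q[(Q[:,2]>.09)&(Q[:,2]<.125)]; 
print("rail",len(r)); (c,sz,an)=cv2.minAreaRect(r[:,:2].astype(np.float32)); print(c,sz,an,cv2.boxPoints((c,sz,an)))
h=Q[Q[:,2]>.125]; print("high",len(h),h.mean(0) if len(h) else 0,h.max(0) if len(h) else 0)
E
```

```text
tab 48 [ 0.46765859 -0.23800637  0.07467147] [ 0.47936866 -0.22483732  0.08278366] [ 0.45769053 -0.25269974  0.06098419]
all 155 [ 0.46192297 -0.23400485  0.04146645] [0.00826913 0.01663347 0.01992611 0.02114996 0.02279882 0.02337551
 0.02439368 0.02475345 0.02607401 0.02692263 0.02792432 0.02953332
 0.04598141 0.05473394 0.07002002 0.07360482 0.07492717 0.0757133
 0.07762027 0.07959087]
rail 1113
(0.6020746231079102, 0.009546279907226562) (0.2653103768825531, 0.07451878488063812) 75.89945220947266 [[ 0.5336199  -0.11003467]
 [ 0.6058934  -0.12818927]
 [ 0.67052937  0.12912723]
 [ 0.5982559   0.14728183]]
high 133 [ 0.58722079 -0.06096229  0.13041198] [ 0.62861748 -0.02078237  0.13972836]
```

View pics/c1.png

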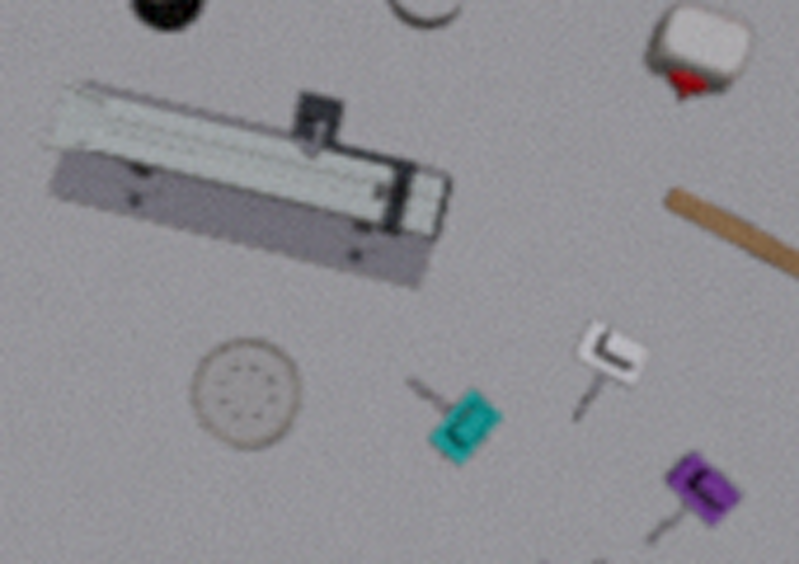

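View pics/c2.png

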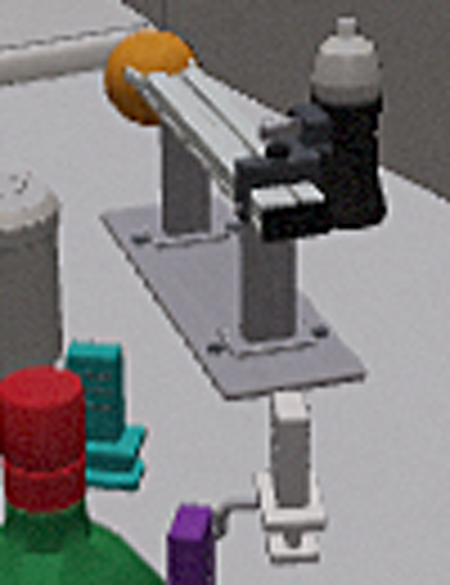

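The crops confirm it: the white carrier (crop 1 at (613,352), hook pointing lower left) is the right one. The rail's open end is at left (60,120), the catch tongue is at (312,145), and the bridge is at (398,200).

```bash
python3 - <<'E'
from h import *
T=np.load("top0.npz");C=cam("top");P=cloud(C,T["D"]);I=T["I"]
# hanger: white mask
hsv=cv2.cvtColor(I,cv2.COLOR_BGR2HSV); sub=np.zeros(I.shape[:2],np.uint8)
g=I.min(2); sub[208:232,338:362]=(g[208:232,338:362]>175).astype(np.uint8)
print("bg",np.median(g[200:240,330:370]),"mask",sub.sum())
H=P[...,2]; 
m=np.zeros_like(sub); m[208:232,338:362]=((H[208:232,338:362]>.015)); m=m|sub
for nm,mm in(("col",sub),("both",m)):
    n,l,st,ce=cv2.connectedComponentsWithStats(mm); k=1+st[1:,4].argmax(); v,u=np.where(l==k)
    W=onplane(C,np.c_[u,v],.025); r=cv2.minAreaRect(W[:,:2].astype(np.float32)); print(nm,len(u),r, ce[k])
v,u=np.where((H>.06)[208:232,338:362]); W=onplane(C,np.c_[u+338,v+208],.076); print("tab",W.mean(0),cv2.minAreaRect(W[:,:2].astype(np.float32)))
Cs=cam("side");S=np.load("side0.npz");Ps=cloud(Cs,S["D"]);
A=Ps[250:296,288:318].reshape(-1,3);A=A[np.isfinite(A).all(1)];t=A[(A[:,2]>.03)&(A[:,2]<.09)];print("side tab",len(t),t.mean(0),np.ptp(t,axis=0))
# rail
a=np.deg2rad(75.9);ey=np.array([np.cos(a),np.sin(a)]);ex=np.array([ey[1],-ey[0]])
for nm,Q in(("top",P[150:215,222:325].reshape(-1,3)),("side",Ps[175:245,255:330].reshape(-1,3))):
    Q=Q[np.isfinite(Q).all(1)];Q=Q[(Q[:,2]>.1)&(Q[:,2]<.16)&(np.hypot(Q[:,0]-.605,Q[:,1]-.01)<.17)]
    d=Q[:,:2]-[.605,.01];x=d@ex;y=d@ey
    print(nm)
    for lo in np.arange(-.15,.15,.015):
        s=(y>=lo)&(y<lo+.015)&(abs(x)<.06)
        if s.sum()>2: print("%.3f n%d x %.4f..%.4f z med %.3f max %.3f ; zmax at x %.3f"%(lo+.0075,s.sum(),x[s].min(),x[s].max(),np.median(Q[s,2]),Q[s,2].max(),x[s][Q[s,2].argmax()]))
    print(y.min(),y.max())
E
```

```text
bg 147.0 mask 27
col 15 ((0.4716915488243103, -0.24760285019874573), (0.02029920183122158, 0.007322932127863169), 63.370540618896484) [352.8        218.73333333]
both 146 ((0.4578198492527008, -0.23317626118659973), (0.045075736939907074, 0.05133102461695671), 62.8497428894043) [349.5 220.5]
tab [ 0.46757111 -0.23780053  0.076     ] ((0.4675312936306, -0.2375577688217163), (0.028122058138251305, 0.015537706203758717), 63.36319351196289)
side tab 202 [ 0.46303989 -0.24972775  0.05709636] [0.02227166 0.02870251 0.04655695]
top
-0.128 n49 x -0.0365..0.0030 z med 0.114 max 0.118 ; zmax at x -0.026
-0.113 n58 x -0.0397..0.0058 z med 0.115 max 0.138 ; zmax at x -0.020
-0.098 n81 x -0.0407..0.0084 z med 0.129 max 0.140 ; zmax at x -0.020
-0.083 n64 x -0.0349..0.0081 z med 0.113 max 0.128 ; zmax at x -0.017
-0.068 n59 x -0.0355..0.0082 z med 0.113 max 0.121 ; zmax at x -0.026
-0.053 n93 x -0.0357..0.0334 z med 0.113 max 0.134 ; zmax at x 0.021
-0.038 n105 x -0.0353..0.0337 z med 0.117 max 0.138 ; zmax at x 0.024
-0.023 n70 x -0.0357..0.0345 z med 0.114 max 0.133 ; zmax at x 0.030
-0.008 n50 
[... 1380 characters left out ...]
 z med 0.113 max 0.115 ; zmax at x -0.010
0.007 n25 x -0.0349..0.0030 z med 0.114 max 0.115 ; zmax at x -0.004
0.022 n28 x -0.0345..0.0029 z med 0.112 max 0.114 ; zmax at x -0.030
0.037 n28 x -0.0348..0.0011 z med 0.113 max 0.116 ; zmax at x -0.026
0.052 n32 x -0.0343..0.0032 z med 0.113 max 0.115 ; zmax at x -0.024
0.067 n27 x -0.0344..0.0015 z med 0.113 max 0.115 ; zmax at x -0.008
0.082 n23 x -0.0346..0.0014 z med 0.113 max 0.115 ; zmax at x -0.002
0.097 n17 x -0.0352..-0.0012 z med 0.111 max 0.115 ; zmax at x -0.010
0.112 n12 x -0.0389..0.0048 z med 0.106 max 0.109 ; zmax at x 0.005
0.127 n6 x -0.0396..0.0055 z med 0.104 max 0.108 ; zmax at x 0.006
-0.1421490992489758 0.12802289791979357
```

```bash
cat >> h.py <<'E'
from scipy.spatial.transform import Rotation as Ro
def rotd(yaw): # tool down, tool y at yaw deg
    a=np.deg2rad(yaw); y=np.array([np.cos(a),np.sin(a),0]); z=np.array([0,0,-1.]); return np.c_[np.cross(y,z),y,z]
def rows(targets,p0=None,R0=None):
    s=env.read_state(); p0=s["ee_pos"] if p0 is None else np.array(p0); R0=s["ee_rot"] if R0 is None else R0
    for p,yaw in targets:
        d=R0.T@(np.array(p)-p0); r=np.rad2deg(Ro.from_matrix(R0.T@rotd(yaw)).as_rotvec())
        print([[round(float(v),4) for v in d],[round(float(v),1) for v in r]])
def st():
    s=env.read_state(); R=s["ee_rot"]; print("t",round(s["clock"],2),"p",s["ee_pos"].round(4),"yaw",round(float(np.rad2deg(np.arctan2(R[1,1],R[0,1]))),2),"tilt",R[:,2].round(4),"F",s["ft_force"].round(1),"M",s["moment"].round(2),"gap",round(s["finger_gap"],4),"gf",round(s["grasp_force"],1),"j",s["joints"].round(2)); return s
E
python3 - <<'E'
from h import *
n=24;T=[]
for i in range(1,n+1):
    f=i/n; az=67.9+(-27-67.9)*f; r=.625+(.525-.625)*f; z=.242+(.2-.242)*f
    yaw=67.8+(-26.6-67.8)*f
    T.append(([r*np.cos(np.deg2rad(az)),r*np.sin(np.deg2rad(az)),z],yaw))
T[-1]=([.4676,-.2377,.2],-26.6)
rows(T[1:12:2]);print();
rows(T[13::2],T[11][0],rotd(T[11][1]))
E
```

```text
[[-0.0842, -0.0137, 0.0029], [-0.1, 0.0, 7.9]]
[[-0.1652, -0.0391, 0.0065], [-0.1, 0.0, 15.8]]
[[-0.2409, -0.075, 0.01], [-0.1, 0.0, 23.6]]
[[-0.3098, -0.1205, 0.0136], [-0.1, 0.0, 31.5]]
[[-0.3709, -0.1743, 0.0172], [-0.1, 0.0, 39.4]]
[[-0.4232, -0.2353, 0.0208], [-0.1, 0.0, 47.2]]

[[-0.0779, -0.0139, 0.0035], [0.0, 0.0, 7.9]]
[[-0.1521, -0.0382, 0.007], [0.0, 0.0, 15.7]]
[[-0.2211, -0.0721, 0.0105], [0.0, 0.0, 23.6]]
[[-0.2838, -0.1146, 0.014], [0.0, 0.0, 31.5]]
[[-0.3391, -0.1646, 0.0175], [0.0, 0.0, 39.3]]
[[-0.3855, -0.2209, 0.021], [0.0, 0.0, 47.2]]
```

>>> {"name": "move_arm", "arguments": {"deltas": [[0.6,[-0.042,-0.005,0.001],[0,0,4]],[0.6,[-0.084,-0.014,0.003],[0,0,8]],[0.6,[-0.125,-0.025,0.005],[0,0,12]],[0.6,[-0.165,-0.039,0.006],[0,0,16]],[0.6,[-0.204,-0.056,0.008],[0,0,20]],[0.6,[-0.241,-0.075,0.01],[0,0,23.6]],[0.6,[-0.276,-0.097,0.012],[0,0,27.5]],[0.6,[-0.31,-0.12,0.014],[0,0,31.5]],[0.6,[-0.341,-0.147,0.015],[0,0,35.5]],[0.6,[-0.371,-0.174,0.017],[0,0,39.4]],[0.6,[-0.398,-0.204,0.019],[0,0,43.3]],[0.6,[-0.423,-0.235,0.021],[0,0,47.2]]]}}

```text
clock: 1.3
ee_pos: [0.5391, 0.1999, 0.2207]
ee_rot: [[-0.35, 0.937, -0.001], [0.937, 0.35, -0.0], [-0.0, -0.001, -1.0]]
ft_force: [-0.2, -0.4, 0.7]
finger_gap: 0.0511
grasp_force: 0.0
```

>>> {"name": "move_arm", "arguments": {"deltas": [[0.6,[-0.039,-0.005,0.002],[0,0,4]],[0.6,[-0.078,-0.014,0.003],[0,0,7.9]],[0.6,[-0.115,-0.025,0.005],[0,0,11.8]],[0.6,[-0.152,-0.038,0.007],[0,0,15.7]],[0.6,[-0.187,-0.054,0.009],[0,0,19.6]],[0.6,[-0.221,-0.072,0.01],[0,0,23.6]],[0.6,[-0.253,-0.093,0.012],[0,0,27.5]],[0.6,[-0.284,-0.115,0.014],[0,0,31.5]],[0.6,[-0.312,-0.139,0.016],[0,0,35.4]],[0.6,[-0.339,-0.165,0.0175],[0,0,39.3]],[0.6,[-0.363,-0.192,0.019],[0,0,43.2]],[0.6,[-0.385,-0.221,0.021],[0,0,47.2]]]}}

```text
clock: 2.5
ee_pos: [0.4669, -0.2378, 0.2]
ee_rot: [[0.45, 0.893, -0.0], [0.893, -0.45, -0.0], [-0.0, -0.0, -1.0]]
ft_force: [1.1, -0.7, 1.0]
finger_gap: 0.0512
grasp_force: 0.0
```

>>> {"name": "move_arm", "arguments": {"deltas": [[0.6,[0,0,0],[0,0,0]],[0.6,[0,0,0],[0,0,0]],[0.6,[0,0,0],[0,0,0]]]}}

```text
clock: 2.8
ee_pos: [0.4682, -0.2354, 0.2]
ee_rot: [[0.445, 0.895, -0.0], [0.895, -0.445, 0.001], [0.0, -0.001, -1.0]]
ft_force: [0.7, 0.1, 0.1]
finger_gap: 0.0516
grasp_force: 0.0
```

```bash
python3 - <<'E'
from h import *
s=st(); C=cam("wrist"); I,D=env.get_image("wrist"); cv2.imwrite("pics/w1.png",I); np.savez("w1.npz",I=I,D=D)
print(-C[2].T@C[3], C[2][2]); P=cloud(C,D)
p=proj(C,[[.4676,-.2377,.076]]);print(p)
H=P[...,2]; d=np.hypot(P[...,0]-.4676,P[...,1]+.2377)
for nm,lo,hi in(("tab",.070,.082),("saddle",.018,.032)):
    m=((H>lo)&(H<hi)&(d<.045)).astype(np.uint8); n,l,stt,ce=cv2.connectedComponentsWithStats(m); k=1+stt[1:,4].argmax(); q=P[l==k]
    print(nm,len(q),q.mean(0),cv2.minAreaRect(q[:,:2].astype(np.float32)),ce[k])
E
```

```text
t 2.8 p [ 0.4682 -0.2354  0.2   ] yaw -26.45 tilt [-4.e-04  5.e-04 -1.e+00] F [0.7 0.1 0.1] M [ 0.01 -0.02  0.08] gap 0.0516 gf 0.0 j [-0.22  0.22  0.73  1.74 -0.16  1.24  0.09]
[ 0.50447838 -0.16113861  0.33149286] [-0.14412761 -0.28938355 -0.94630037]
[[274.70478785 211.41876262]]
tab 565 [ 0.46849039 -0.24008331  0.07514809] ((0.46817976236343384, -0.241109699010849), (0.027312802150845528, 0.015737570822238922), 63.265201568603516) [276.85840708 212.94867257]
saddle 834 [ 0.46696513 -0.23414111  0.02434398] ((0.4584839940071106, -0.23618488013744354), (0.045782607048749924, 0.05157234147191048), 63.1150016784668) [272.42206235 192.40647482]
```

View pics/w1.png

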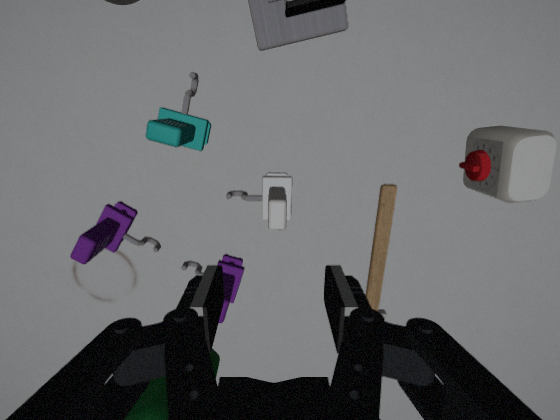

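The wrist view shows the white hanger's tab at (277,213), centred between the fingers and with a clear way down. Next I descend and grip across its x.

>>> {"name": "move_arm", "arguments": {"deltas": [[0.6,[-0.004,0.0015,0.04],[0,0,0.2]],[0.6,[-0.004,0.0015,0.08],[0,0,0.2]],[0.6,[-0.004,0.0015,0.11],[0,0,0.2]],[0.6,[-0.004,0.0015,0.135],[0,0,0.2]],[0.6,[-0.004,0.0015,0.153],[0,0,0.2]],[0.6,[-0.004,0.0015,0.153],[0,0,0.2]],[0.6,[-0.004,0.0015,0.153],[0,0,0.2]]], "force": 40}}

```text
clock: 3.55
ee_pos: [0.4677, -0.2402, 0.0475]
ee_rot: [[0.449, 0.894, -0.001], [0.894, -0.449, -0.0], [-0.0, -0.001, -1.0]]
ft_force: [0.3, 0.1, 0.3]
finger_gap: 0.0514
grasp_force: 0.0
```

>>> {"name": "move_arm", "arguments": {"deltas": [[0.1,[0,0,0],[0,0,0]],[0.1,[0,0,0],[0,0,0]],[0.1,[0,0,0],[0,0,0]],[0.1,[0,0,0],[0,0,0]],[0.1,[0,0,0],[0,0,0]],[0.1,[0,0,0],[0,0,0]]], "force": 40}}

```text
clock: 4.15
ee_pos: [0.4682, -0.241, 0.0484]
ee_rot: [[0.45, 0.893, 0.002], [0.893, -0.45, -0.0], [0.001, 0.002, -1.0]]
ft_force: [-1.2, 1.9, 6.7]
finger_gap: 0.0158
grasp_force: 39.8
```

```bash
python3 - <<'E'
from h import *
st()
E
```

```text
t 4.15 p [ 0.4682 -0.241   0.0484] yaw -26.75 tilt [ 2.e-03 -2.e-04 -1.e+00] F [-1.2  1.9  6.7] M [0.24 0.2  0.04] gap 0.0158 gf 39.8 j [-0.13  0.42  0.66  1.89 -0.32  0.93  0.22]
```

```bash
python3 - <<'E'
from h import *
o=np.array([.5883,.0111]);ey=np.array([.2436,.97])
e=o+.16*ey;p=[.468,-.2395,.25]
T=[(p,-26.6)]+[([*(np.array(p[:2])*(1-f)+e*f),.25],-26.6+12.5*f) for f in (.25,.5,.75,1)]
rows(T,[.468,-.2395,.047])
E
```

```text
[[0.0002, 0.0004, -0.203], [0.1, -0.0, -0.1]]
[[0.1087, -0.0097, -0.2029], [0.1, -0.0, -3.3]]
[[0.2172, -0.0198, -0.2029], [0.1, -0.0, -6.4]]
[[0.3257, -0.0299, -0.2028], [0.1, -0.0, -9.5]]
[[0.4342, -0.04, -0.2028], [0.1, -0.0, -12.6]]
```

>>> {"name": "move_arm", "arguments": {"deltas": [[0.1,[0,0,-0.02],[0,0,0]],[0.1,[0,0,-0.06],[0,0,0]],[0.1,[0,0,-0.1],[0,0,0]],[0.1,[0,0,-0.14],[0,0,0]],[0.1,[0,0,-0.18],[0,0,0]],[0.1,[0,0,-0.203],[0,0,0]],[0.1,[0.02,-0.002,-0.203],[0,0,-1]],[0.1,[0.05,-0.005,-0.203],[0,0,-2]],[0.1,[0.08,-0.007,-0.203],[0,0,-3]],[0.1,[0.12,-0.011,-0.203],[0,0,-4]],[0.1,[0.16,-0.015,-0.203],[0,0,-5]],[0.1,[0.2,-0.018,-0.203],[0,0,-6]]]}}

```text
clock: 5.35
ee_pos: [0.5411, -0.0515, 0.2493]
ee_rot: [[0.353, 0.936, -0.001], [0.936, -0.353, 0.001], [0.0, -0.002, -1.0]]
ft_force: [0.5, -0.2, -0.9]
finger_gap: 0.0156
grasp_force: 39.3
```

>>> {"name": "move_arm", "arguments": {"deltas": [[0.1,[0.036,-0.0075,0],[0,0,-1]],[0.1,[0.075,-0.015,0],[0,0,-2]],[0.1,[0.115,-0.023,0],[0,0,-3]],[0.1,[0.155,-0.032,0],[0,0,-4.5]],[0.1,[0.19,-0.039,0],[0,0,-5.5]],[0.1,[0.21,-0.043,0],[0,0,-6.2]],[0.1,[0.225,-0.046,0],[0,0,-6.6]],[0.1,[0.23,-0.0465,0],[0,0,-6.6]],[0.1,[0.23,-0.0465,0],[0,0,-6.6]],[0.1,[0.23,-0.0465,0],[0,0,-6.6]],[0.1,[0.23,-0.0465,0],[0,0,-6.6]]]}}

```text
clock: 6.45
ee_pos: [0.5796, 0.1755, 0.2506]
ee_rot: [[0.247, 0.969, 0.0], [0.969, -0.247, -0.0], [-0.0, 0.0, -1.0]]
ft_force: [0.8, -0.1, -1.9]
finger_gap: 0.0156
grasp_force: 39.3
```

```bash
python3 - <<'E'
from h import *
st()
for n in ("wrist","top","side"):
    C=cam(n); I,D=env.get_image(n); np.savez(n+"2.npz",I=I,D=D,K=C[0],k=C[1],R=C[2],t=C[3]); cv2.imwrite(f"pics/{n}2.png",I)
E
```

```text
t 6.45 p [0.5796 0.1755 0.2506] yaw -14.32 tilt [ 4.e-04 -3.e-04 -1.e+00] F [ 0.8 -0.1 -1.9] M [-0.02  0.02 -0.02] gap 0.0156 gf 39.3 j [-0.7   0.36  0.47  1.43 -0.16  1.39 -0.47]
```

View pics/wrist2.png

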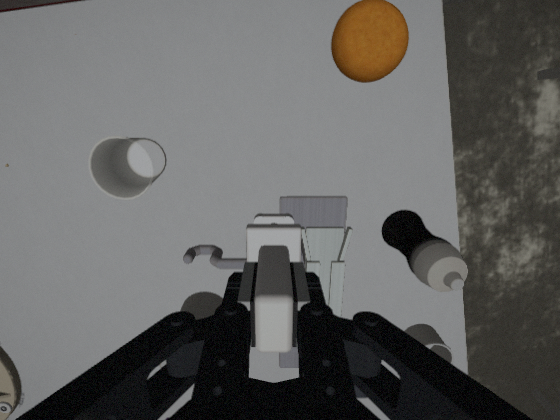

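The wrist view shows the hanger held upright at (273,290) with the hook to the left. The rail's open end is to its right, with the tongue at (325,240) and the lips starting at about row 262. I'll measure the rail from this view and check it against the side view.

```bash
python3 - <<'E'
from h import *
o=np.array([.5883,.0111]);a=np.deg2rad(75.9);ey=np.array([np.cos(a),np.sin(a)]);ex=np.array([ey[1],-ey[0]])
W=np.load("wrist2.npz");C=(W["K"],float(W["k"]),W["R"],W["t"]);P=cloud(C,W["D"])
def loc(Q): d=Q[:,:2]-o; return np.c_[d@ex,d@ey,Q[:,2]]
Q=P[200:350,290:365].reshape(-1,3);L=loc(Q[np.isfinite(Q).all(1)])
L=L[(L[:,2]>.09)&(L[:,2]<.12)&(abs(L[:,0])<.04)]
for lo in np.arange(.02,.14,.01):
    s=L[(L[:,1]>=lo)&(L[:,1]<lo+.01)]
    if len(s)>5:
        hi=s[s[:,2]>(.111 if lo<.095 else .1055)]
        hx=np.sort(hi[:,0]); g=np.diff(hx) if len(hx)>1 else [0]; k=int(np.argmax(g)) if len(hx)>1 else 0
        print("%.3f n%d x %.4f..%.4f z %.4f..%.4f gap %s"%(lo+.005,len(s),s[:,0].min(),s[:,0].max(),s[:,2].min(),s[:,2].max(),(hx[k].round(4),hx[k+1].round(4)) if len(hx)>1 else None))
print("ymax",np.sort(L[:,1])[-5:])
f=L[(L[:,2]>.111)];print("lips ymax",np.sort(f[:,1])[-8:])
# held hanger in wrist
Q=P[210:350,235:310].reshape(-1,3);L=loc(Q[np.isfinite(Q).all(1)])
L=L[(L[:,2]>.19)]
for lo,hi in((.195,.222),(.222,.232),(.270,.285)):
    s=L[(L[:,2]>lo)&(L[:,2]<hi)]; 
    if len(s): print("held",lo,len(s),np.percentile(s,[1,50,99],axis=0).round(4).tolist())
# held hanger in side & top
for n in("side","top"):
    W=np.load(n+"2.npz");C=(W["K"],float(W["k"]),W["R"],W["t"]);P=cloud(C,W["D"]).reshape(-1,3);col=W["I"].reshape(-1,3)
    ok=np.isfinite(P).all(1);P=P[ok];col=col[ok]
    s=(np.hypot(P[:,0]-.5796,P[:,1]-.1755)<.045)&(P[:,2]>.19)&(P[:,2]<.235)
    l=loc(P[s]); print(n,len(l), np.percentile(l,[1,50,99],axis=0).round(4).tolist() if len(l) else "")
s=env.read_state();print("tcp loc",loc(s["ee_pos"][None]))
E
```

```text
0.045 n96 x 0.0044..0.0188 z 0.0988..0.1155 gap (np.float64(0.0094), np.float64(0.0103))
0.055 n153 x 0.0019..0.0182 z 0.0987..0.1153 gap (np.float64(0.0122), np.float64(0.0128))
0.065 n186 x -0.0007..0.0187 z 0.0976..0.1151 gap (np.float64(0.0116), np.float64(0.0121))
0.075 n208 x -0.0030..0.0190 z 0.0986..0.1151 gap (np.float64(0.009), np.float64(0.0096))
0.085 n245 x -0.0182..0.0188 z 0.0983..0.1156 gap (np.float64(-0.0053), np.float64(0.0054))
0.095 n490 x -0.0183..0.0187 z 0.0982..0.1157 gap (np.float64(-0.0056), np.float64(0.0056))
0.105 n405 x -0.0191..0.0196 z 0.0980..0.1147 gap (np.float64(-0.007), np.float64(0.0076))
0.115 n425 x -0.0213..0.0216 z 0.0975..0.1104 gap (np.float64(-0.0163), np.float64(0.0166))
0.125 n517 x -0.0226..0.0247 z 0.0946..0.1099 gap (np.float64(-0.0184), np.float64(0.0186))
0.135 n48 x -0.0228..0.0245 z 0.0974..0.1106 gap (np.float64(-0.0206), np.float64(0.0207))
ymax [0.13211942 0.13218944 0.13221987 0.13229605 0.13239444]
lips ymax [0.10005735 0.10005801 0.10007397 0.10007543 0.10007795 0.10008055
 0.10013503 0.10019619]
held 0.195 456 [[-0.0617, 0.1753, 0.2026], [-0.0494, 0.1788, 0.2078], [-0.0365, 0.18, 0.2218]]
held 0.222 1695 [[-0.0701, 0.1564, 0.2224], [-0.0505, 0.1727, 0.2268], [-0.0345, 0.1799, 0.2315]]
held 0.27 3553 [[-0.063, 0.146, 0.2704], [-0.0494, 0.163, 0.2774], [-0.036, 0.171, 0.2846]]
side 153 [[-0.0888, 0.1303, 0.2018], [-0.0549, 0.1445, 0.2208], [-0.0355, 0.1747, 0.234]]
top 50 [[-0.0632, 0.1344, 0.2041], [-0.0481, 0.1385, 0.2266], [-0.0349, 0.1472, 0.2324]]
tcp loc [[-0.04890535  0.15821362  0.25051339]]
```

>>> {"name": "move_arm", "arguments": {"deltas": [[0.1,[-0.01,0.02,0],[0,0,-0.2]],[0.1,[-0.022,0.049,0],[0,0,-0.2]],[0.1,[-0.022,0.049,0.01],[0,0,-0.2]],[0.1,[-0.022,0.049,0.03],[0,0,-0.2]],[0.1,[-0.022,0.049,0.05],[0,0,-0.2]],[0.1,[-0.022,0.049,0.07],[0,0,-0.2]],[0.1,[-0.022,0.049,0.085],[0,0,-0.2]],[0.1,[-0.022,0.049,0.094],[0,0,-0.2]],[0.1,[-0.022,0.049,0.094],[0,0,-0.2]],[0.1,[-0.022,0.049,0.094],[0,0,-0.2]]]}}

```text
clock: 7.6
ee_pos: [0.6218, 0.1441, 0.157]
ee_rot: [[0.241, 0.97, 0.001], [0.97, -0.241, 0.0], [0.0, 0.001, -1.0]]
ft_force: [0.0, -0.3, -1.4]
finger_gap: 0.0159
grasp_force: 39.6
```

```bash
cat >> h.py <<'E'
_o=np.array([.5883,.0111]);_a=np.deg2rad(75.9);_ey=np.array([np.cos(_a),np.sin(_a)]);_ex=np.array([_ey[1],-_ey[0]])
def loc(Q): d=Q[:,:2]-_o; return np.c_[d@_ex,d@_ey,Q[:,2]]
def sl():
    s=st(); F=s["ft_force"]; print("LOC",(loc(s["ee_pos"][None])[0]*1000).round(2),"mm  Frail x,y,z",(F[:2]@_ex).round(1),(F[:2]@_ey).round(1),F[2].round(1))
E
python3 - <<'E'
from h import *
sl()
I,D=env.get_image("side");cv2.imwrite("pics/s3.png",cv2.resize(I[150:270,240:360],None,fx=5,fy=5,interpolation=cv2.INTER_CUBIC))
E
```

```text
t 7.6 p [0.6218 0.1441 0.157 ] yaw -13.96 tilt [ 8.e-04  1.e-04 -1.e+00] F [ 0.  -0.3 -1.4] M [-0.02 -0.03  0.01] gap 0.0159 gf 39.6 j [-0.61  0.49  0.47  1.47 -0.23  1.24 -0.36]
LOC [6.0000e-02 1.3718e+02 1.5696e+02] mm  Frail x,y,z 0.1 -0.3 -1.4
```

View pics/s3.png

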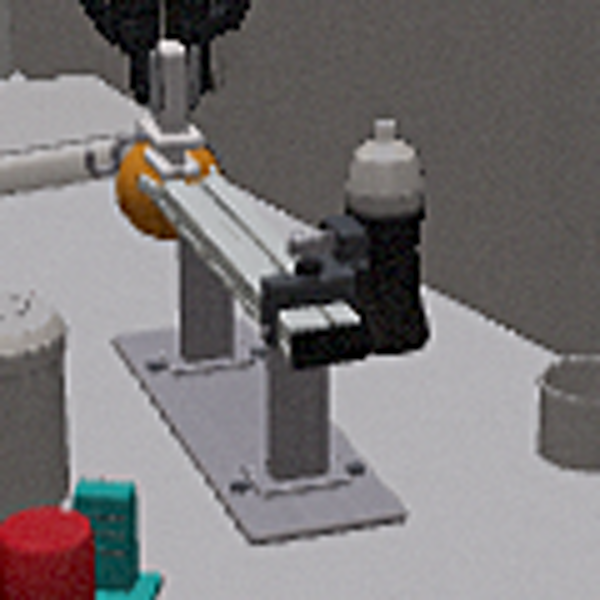

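The hanger sits above the tongue at crop (175,150), square to the rail, with its hook on the near side. I'll lower it and feel for the floor.

>>> {"name": "move_arm", "arguments": {"deltas": [[0.1,[-0.001,0,0.003],[0,0,0]],[0.1,[-0.001,0,0.005],[0,0,0]],[0.1,[-0.001,0,0.006],[0,0,0]],[0.1,[-0.001,0,0.007],[0,0,0]],[0.1,[-0.001,0,0.007],[0,0,0]],[0.1,[-0.001,0,0.007],[0,0,0]]]}}

```text
clock: 8.25
ee_pos: [0.6212, 0.1432, 0.1493]
ee_rot: [[0.241, 0.97, -0.0], [0.97, -0.241, -0.0], [-0.0, -0.0, -1.0]]
ft_force: [-0.3, -0.3, -1.2]
finger_gap: 0.0155
grasp_force: 39.6
```

>>> {"name": "move_arm", "arguments": {"deltas": [[0.1,[0,0,0.001],[0,0,0]],[0.1,[0,0,0.001],[0,0,0]],[0.1,[0,0,0.001],[0,0,0]]]}}

```text
clock: 8.55
ee_pos: [0.6214, 0.1432, 0.1485]
ee_rot: [[0.241, 0.97, 0.0], [0.97, -0.241, 0.0], [0.0, 0.0, -1.0]]
ft_force: [0.2, 0.5, 0.5]
finger_gap: 0.0153
grasp_force: 39.8
```

>>> {"name": "move_arm", "arguments": {"deltas": [[0.1,[0,0,0.0005],[0,0,0]],[0.1,[0,0,0.0005],[0,0,0]],[0.1,[0,0,0.0005],[0,0,0]]]}}

```text
clock: 8.85
ee_pos: [0.6214, 0.1433, 0.1485]
ee_rot: [[0.241, 0.97, 0.001], [0.97, -0.241, 0.0], [0.001, 0.001, -1.0]]
ft_force: [-2.0, -0.5, 5.6]
finger_gap: 0.0156
grasp_force: 40.4
```

>>> {"name": "move_arm", "arguments": {"deltas": [[0.1,[0,0,-0.001],[0,0,0]],[0.1,[0,0,-0.0018],[0,0,0]],[0.1,[-0.002,0,-0.0018],[0,0,0]],[0.1,[-0.005,0,-0.0018],[0,0,0]],[0.1,[-0.008,0,-0.0018],[0,0,0]],[0.1,[-0.01,0,-0.0018],[0,0,0]],[0.1,[-0.012,0,-0.0018],[0,0,0]],[0.1,[-0.014,0,-0.0018],[0,0,0]],[0.1,[-0.0145,0,-0.0018],[0,0,0]]]}}

```text
clock: 9.75
ee_pos: [0.6177, 0.1287, 0.1496]
ee_rot: [[0.242, 0.97, -0.0], [0.97, -0.242, -0.0], [-0.0, 0.0, -1.0]]
ft_force: [-0.3, -0.3, -1.0]
finger_gap: 0.016
grasp_force: 39.6
```

>>> {"name": "move_arm", "arguments": {"deltas": [[0.1,[-0.001,0,0],[0,0,0]],[0.1,[-0.002,0,0],[0,0,0]],[0.1,[-0.003,0,0],[0,0,0]],[0.1,[-0.004,0,0],[0,0,0]]]}}

```text
clock: 10.15
ee_pos: [0.6167, 0.1251, 0.1496]
ee_rot: [[0.241, 0.97, -0.0], [0.97, -0.241, -0.0], [-0.0, -0.0, -1.0]]
ft_force: [-0.6, -0.0, -0.9]
finger_gap: 0.0155
grasp_force: 39.6
```

```bash
python3 - <<'E'
from h import *
sl()
E
```

```text
t 10.15 p [0.6167 0.1251 0.1496] yaw -13.96 tilt [-1.e-04 -1.e-04 -1.e+00] F [-0.6 -0.  -0.9] M [ 0.06 -0.01  0.03] gap 0.0155 gf 39.6 j [-0.59  0.48  0.47  1.5  -0.22  1.21 -0.33]
LOC [ -0.23 117.53 149.55] mm  Frail x,y,z -0.5 -0.2 -0.9
```

>>> {"name": "move_arm", "arguments": {"deltas": [[0.1,[-0.002,0,0],[0,0,0]],[0.1,[-0.004,0,0],[0,0,0]],[0.1,[-0.006,0,0],[0,0,0]],[0.1,[-0.008,0,0],[0,0,0]],[0.1,[-0.01,0,0],[0,0,0]],[0.1,[-0.012,0,0],[0,0,0]],[0.1,[-0.014,0,0],[0,0,0]],[0.1,[-0.016,0,0],[0,0,0]],[0.1,[-0.018,0,0],[0,0,0]],[0.1,[-0.02,0,0],[0,0,0]]]}}

```text
clock: 11.15
ee_pos: [0.6119, 0.1056, 0.1496]
ee_rot: [[0.241, 0.97, -0.0], [0.97, -0.241, -0.0], [-0.0, -0.0, -1.0]]
ft_force: [-0.3, 0.1, -1.6]
finger_gap: 0.0151
grasp_force: 39.6
```

>>> {"name": "move_arm", "arguments": {"deltas": [[0.1,[-0.003,0,0],[0,0,0]],[0.1,[-0.006,0,0],[0,0,0]],[0.1,[-0.009,0,0],[0,0,0]],[0.1,[-0.012,0,0],[0,0,0]],[0.1,[-0.015,0,0],[0,0,0]],[0.1,[-0.018,0,0],[0,0,0]],[0.1,[-0.021,0,0],[0,0,0]],[0.1,[-0.024,0,0],[0,0,0]],[0.1,[-0.027,0,0],[0,0,0]],[0.1,[-0.03,0,0],[0,0,0]]]}}

```text
clock: 12.15
ee_pos: [0.6046, 0.0764, 0.1496]
ee_rot: [[0.241, 0.97, -0.0], [0.97, -0.241, -0.0], [-0.0, -0.0, -1.0]]
ft_force: [0.3, 0.5, 0.0]
finger_gap: 0.0157
grasp_force: 39.6
```

>>> {"name": "move_arm", "arguments": {"deltas": [[0.1,[-0.003,0,0],[0,0,0]],[0.1,[-0.006,0,0],[0,0,0]],[0.1,[-0.009,0,0],[0,0,0]],[0.1,[-0.012,0,0],[0,0,0]],[0.1,[-0.015,0,0],[0,0,0]],[0.1,[-0.018,0,0],[0,0,0]],[0.1,[-0.021,0,0],[0,0,0]],[0.1,[-0.024,0,0],[0,0,0]],[0.1,[-0.027,0,0],[0,0,0]],[0.1,[-0.03,0,0],[0,0,0]]]}}

```text
clock: 13.15
ee_pos: [0.5974, 0.0473, 0.1496]
ee_rot: [[0.241, 0.97, -0.0], [0.97, -0.241, -0.0], [-0.0, -0.0, -1.0]]
ft_force: [0.1, -0.6, -0.7]
finger_gap: 0.0155
grasp_force: 39.6
```

```bash
python3 - <<'E'
from h import *
sl()
E
```

```text
t 13.15 p [0.5974 0.0473 0.1496] yaw -13.96 tilt [-1.e-04 -1.e-04 -1.e+00] F [ 0.1 -0.6 -0.7] M [-0.   -0.01 -0.02] gap 0.0155 gf 39.6 j [-0.51  0.42  0.5   1.59 -0.21  1.19 -0.21]
LOC [-4.0000e-02  3.7310e+01  1.4956e+02] mm  Frail x,y,z 0.2 -0.5 -0.7
```

>>> {"name": "move_arm", "arguments": {"deltas": [[0.1,[-0.002,0,0],[0,0,0]],[0.1,[-0.004,0,0],[0,0,0]],[0.1,[-0.006,0,0],[0,0,0]],[0.1,[-0.008,0,0],[0,0,0]],[0.1,[-0.01,0,0],[0,0,0]],[0.1,[-0.012,0,0],[0,0,0]],[0.1,[-0.014,0,0],[0,0,0]],[0.1,[-0.016,0,0],[0,0,0]],[0.1,[-0.018,0,0],[0,0,0]],[0.1,[-0.02,0,0],[0,0,0]]]}}

```text
clock: 14.15
ee_pos: [0.5926, 0.028, 0.1495]
ee_rot: [[0.241, 0.97, -0.0], [0.97, -0.241, -0.0], [-0.0, -0.0, -1.0]]
ft_force: [-0.2, 0.2, -1.1]
finger_gap: 0.0159
grasp_force: 39.6
```

>>> {"name": "move_arm", "arguments": {"deltas": [[0.1,[-0.002,0,0],[0,0,0]],[0.1,[-0.004,0,0],[0,0,0]],[0.1,[-0.006,0,0],[0,0,0]],[0.1,[-0.008,0,0],[0,0,0]]]}}

```text
clock: 14.55
ee_pos: [0.5906, 0.0202, 0.1496]
ee_rot: [[0.241, 0.97, -0.0], [0.97, -0.241, -0.0], [-0.0, -0.0, -1.0]]
ft_force: [0.4, -0.4, -1.1]
finger_gap: 0.0155
grasp_force: 39.6
```

>>> {"name": "move_arm", "arguments": {"deltas": [[0.1,[-0.002,0,0],[0,0,0]],[0.1,[-0.004,0,0],[0,0,0]],[0.1,[-0.006,0,0],[0,0,0]]]}}

```text
clock: 14.85
ee_pos: [0.5892, 0.0144, 0.1495]
ee_rot: [[0.241, 0.97, -0.0], [0.97, -0.241, -0.0], [-0.0, -0.0, -1.0]]
ft_force: [0.3, 0.8, -0.6]
finger_gap: 0.0156
grasp_force: 39.6
```

>>> {"name": "move_arm", "arguments": {"deltas": [[0.1,[-0.001,0,0],[0,0,0]],[0.1,[-0.002,0,0],[0,0,0]],[0.1,[-0.003,0,0],[0,0,0]],[0.1,[-0.004,0,0],[0,0,0]]]}}

```text
clock: 15.25
ee_pos: [0.5883, 0.0107, 0.1496]
ee_rot: [[0.241, 0.971, -0.0], [0.971, -0.241, -0.0], [-0.0, -0.0, -1.0]]
ft_force: [0.3, 1.1, -0.7]
finger_gap: 0.0154
grasp_force: 39.6
```

>>> {"name": "move_arm", "arguments": {"deltas": [[0.1,[-0.001,0,0],[0,0,0]],[0.1,[-0.002,0,0],[0,0,0]],[0.1,[-0.003,0,0],[0,0,0]]]}}

```text
clock: 15.55
ee_pos: [0.5875, 0.0077, 0.1496]
ee_rot: [[0.241, 0.97, -0.0], [0.97, -0.241, 0.0], [0.0, -0.0, -1.0]]
ft_force: [-0.5, 0.0, -1.8]
finger_gap: 0.0153
grasp_force: 39.6
```

>>> {"name": "move_arm", "arguments": {"deltas": [[0.1,[-0.001,0,0],[0,0,0]],[0.1,[-0.002,0,0],[0,0,0]],[0.1,[-0.003,0,0],[0,0,0]]]}}

```text
clock: 15.85
ee_pos: [0.5868, 0.0047, 0.1496]
ee_rot: [[0.241, 0.97, -0.0], [0.97, -0.241, -0.0], [-0.0, -0.0, -1.0]]
ft_force: [-0.3, 0.7, -1.2]
finger_gap: 0.0159
grasp_force: 39.6
```

```bash
python3 - <<'E'
from h import *
sl()
E
```

```text
t 15.85 p [0.5868 0.0047 0.1496] yaw -13.96 tilt [-1.e-04 -1.e-04 -1.e+00] F [-0.3  0.7 -1.2] M [-0.02  0.02  0.06] gap 0.0159 gf 39.6 j [-0.46  0.39  0.52  1.63 -0.21  1.18 -0.14]
LOC [ 8.0000e-02 -6.5500e+00  1.4957e+02] mm  Frail x,y,z -0.4 0.6 -1.2
```

>>> {"name": "move_arm", "arguments": {"deltas": [[0.1,[-0.001,0,0],[0,0,0]],[0.1,[-0.002,0,0],[0,0,0]],[0.1,[-0.003,0,0],[0,0,0]]]}}

```text
clock: 16.15
ee_pos: [0.5861, 0.0018, 0.1496]
ee_rot: [[0.241, 0.97, -0.0], [0.97, -0.241, -0.0], [-0.0, -0.0, -1.0]]
ft_force: [0.0, 0.8, -1.3]
finger_gap: 0.0157
grasp_force: 39.6
```

>>> {"name": "move_arm", "arguments": {"deltas": [[0.1,[-0.001,0,0],[0,0,0]],[0.1,[-0.002,0,0],[0,0,0]],[0.1,[-0.003,0,0],[0,0,0]]]}}

```text
clock: 16.45
ee_pos: [0.5851, -0.0003, 0.1494]
ee_rot: [[0.241, 0.971, -0.001], [0.971, -0.241, 0.001], [0.001, -0.001, -1.0]]
ft_force: [-1.8, 4.0, -0.8]
finger_gap: 0.0152
grasp_force: 39.6
```

>>> {"name": "move_arm", "arguments": {"deltas": [[0.1,[-0.001,0,0],[0,0,0]],[0.1,[-0.002,0,0],[0,0,0]],[0.1,[-0.003,0,0],[0,0,0]]]}}

```text
clock: 16.75
ee_pos: [0.5843, -0.003, 0.1494]
ee_rot: [[0.24, 0.971, -0.001], [0.971, -0.24, 0.001], [0.001, -0.001, -1.0]]
ft_force: [-2.6, 5.2, -1.3]
finger_gap: 0.0155
grasp_force: 39.6
```

>>> {"name": "move_arm", "arguments": {"deltas": [[0.1,[-0.001,0,0],[0,0,0]],[0.1,[-0.002,0,0],[0,0,0]],[0.1,[-0.003,0,0],[0,0,0]]]}}

```text
clock: 17.05
ee_pos: [0.5837, -0.0057, 0.1494]
ee_rot: [[0.24, 0.971, -0.001], [0.971, -0.24, 0.001], [0.001, -0.001, -1.0]]
ft_force: [-1.9, 5.6, -0.5]
finger_gap: 0.0153
grasp_force: 39.6
```

The catch was met at local y of about -10.5 mm, so I expect buffer contact near -65.5, the snap near -69 and the dead stop near -73.5.

>>> {"name": "move_arm", "arguments": {"deltas": [[0.1,[-0.0015,0,0],[0,0,0]],[0.1,[-0.003,0,0],[0,0,0]],[0.1,[-0.0045,0,0],[0,0,0]],[0.1,[-0.006,0,0],[0,0,0]],[0.1,[-0.0075,0,0],[0,0,0]],[0.1,[-0.009,0,0],[0,0,0]]]}}

```text
clock: 17.65
ee_pos: [0.5816, -0.0157, 0.1495]
ee_rot: [[0.241, 0.97, -0.0], [0.97, -0.241, -0.0], [-0.0, -0.0, -1.0]]
ft_force: [-3.6, 2.3, -0.9]
finger_gap: 0.0157
grasp_force: 39.7
```

>>> {"name": "move_arm", "arguments": {"deltas": [[0.1,[-0.002,0,0],[0,0,0]],[0.1,[-0.004,0,0],[0,0,0]],[0.1,[-0.006,0,0],[0,0,0]],[0.1,[-0.008,0,0],[0,0,0]],[0.1,[-0.01,0,0],[0,0,0]],[0.1,[-0.012,0,0],[0,0,0]]]}}

```text
clock: 18.25
ee_pos: [0.5788, -0.0274, 0.1496]
ee_rot: [[0.241, 0.97, -0.0], [0.97, -0.241, -0.0], [-0.0, -0.0, -1.0]]
ft_force: [-4.0, 3.4, -1.4]
finger_gap: 0.0154
grasp_force: 39.7
```

```bash
python3 - <<'E'
from h import *
sl()
E
```

```text
t 18.25 p [ 0.5788 -0.0274  0.1496] yaw -13.96 tilt [-1.e-04 -1.e-04 -1.e+00] F [-4.   3.4 -1.4] M [ 0.56  0.87 -0.  ] gap 0.0154 gf 39.7 j [-0.42  0.38  0.53  1.65 -0.2   1.17 -0.09]
LOC [  0.15 -39.64 149.57] mm  Frail x,y,z -4.7 2.3 -1.4
```

>>> {"name": "move_arm", "arguments": {"deltas": [[0.1,[-0.002,0,0],[0,0,0]],[0.1,[-0.004,0,0],[0,0,0]],[0.1,[-0.006,0,0],[0,0,0]],[0.1,[-0.008,0,0],[0,0,0]],[0.1,[-0.01,0,0],[0,0,0]],[0.1,[-0.012,0,0],[0,0,0]],[0.1,[-0.014,0,0],[0,0,0]],[0.1,[-0.016,0,0],[0,0,0]],[0.1,[-0.018,0,0],[0,0,0]],[0.1,[-0.02,0,0],[0,0,0]]]}}

```text
clock: 19.25
ee_pos: [0.574, -0.0468, 0.1496]
ee_rot: [[0.241, 0.97, -0.0], [0.97, -0.241, -0.0], [-0.0, -0.0, -1.0]]
ft_force: [-3.4, 3.1, -2.5]
finger_gap: 0.0155
grasp_force: 39.7
```

>>> {"name": "move_arm", "arguments": {"deltas": [[0.1,[-0.001,0,0],[0,0,0]],[0.1,[-0.002,0,0],[0,0,0]],[0.1,[-0.003,0,0],[0,0,0]]]}}

```text
clock: 19.55
ee_pos: [0.5733, -0.0495, 0.1495]
ee_rot: [[0.241, 0.971, -0.0], [0.971, -0.241, 0.0], [-0.0, -0.0, -1.0]]
ft_force: [-4.1, 3.3, -1.0]
finger_gap: 0.0153
grasp_force: 39.7
```

>>> {"name": "move_arm", "arguments": {"deltas": [[0.1,[-0.001,0,0],[0,0,0]],[0.1,[-0.002,0,0],[0,0,0]],[0.1,[-0.003,0,0],[0,0,0]]]}}

```text
clock: 19.85
ee_pos: [0.5727, -0.0516, 0.1496]
ee_rot: [[0.24, 0.971, 0.0], [0.971, -0.24, 0.001], [0.001, -0.0, -1.0]]
ft_force: [-3.3, 5.5, -1.1]
finger_gap: 0.0155
grasp_force: 39.7
```

```bash
python3 - <<'E'
from h import *
sl()
E
```

```text
t 19.85 p [ 0.5727 -0.0516  0.1496] yaw -13.91 tilt [ 2.e-04  9.e-04 -1.e+00] F [-3.3  5.5 -1.1] M [1.13 0.74 0.11] gap 0.0155 gf 39.7 j [-0.39  0.37  0.54  1.66 -0.2   1.17 -0.04]
LOC [  0.19 -64.62 149.59] mm  Frail x,y,z -4.6 4.5 -1.1
```

>>> {"name": "move_arm", "arguments": {"deltas": [[0.1,[-0.0005,0,0],[0,0,0]],[0.1,[-0.001,0,0],[0,0,0]],[0.1,[-0.0015,0,0],[0,0,0]]]}}

```text
clock: 20.15
ee_pos: [0.5725, -0.0527, 0.1496]
ee_rot: [[0.24, 0.971, 0.0], [0.971, -0.24, 0.001], [0.001, 0.0, -1.0]]
ft_force: [-3.6, 5.3, -1.5]
finger_gap: 0.0161
grasp_force: 39.7
```

>>> {"name": "move_arm", "arguments": {"deltas": [[0.1,[-0.0005,0,0],[0,0,0]],[0.1,[-0.001,0,0],[0,0,0]]]}}

```text
clock: 20.35
ee_pos: [0.5723, -0.0535, 0.1496]
ee_rot: [[0.24, 0.971, 0.0], [0.971, -0.24, 0.001], [0.001, 0.0, -1.0]]
ft_force: [-3.1, 6.3, -0.8]
finger_gap: 0.0157
grasp_force: 39.7
```

>>> {"name": "move_arm", "arguments": {"deltas": [[0.1,[-0.0005,0,0],[0,0,0]],[0.1,[-0.001,0,0],[0,0,0]]]}}

```text
clock: 20.55
ee_pos: [0.572, -0.0543, 0.1496]
ee_rot: [[0.24, 0.971, 0.0], [0.971, -0.24, 0.002], [0.002, -0.0, -1.0]]
ft_force: [-3.0, 5.6, -1.0]
finger_gap: 0.0155
grasp_force: 39.7
```

```bash
python3 - <<'E'
from h import *
sl()
E
```

```text
t 20.55 p [ 0.572  -0.0543  0.1496] yaw -13.87 tilt [ 4.0e-04  1.5e-03 -1.0e+00] F [-3.   5.6 -1. ] M [1.44 0.73 0.1 ] gap 0.0155 gf 39.7 j [-0.39  0.37  0.54  1.66 -0.2   1.17 -0.04]
LOC [  0.17 -67.41 149.64] mm  Frail x,y,z -4.3 4.7 -1.0
```

>>> {"name": "move_arm", "arguments": {"deltas": [[0.1,[-0.0005,0,0],[0,0,0]],[0.1,[-0.001,0,0],[0,0,0]]]}}

```text
clock: 20.75
ee_pos: [0.5724, -0.0562, 0.1499]
ee_rot: [[0.241, 0.971, 0.002], [0.971, -0.241, 0.0], [0.001, 0.002, -1.0]]
ft_force: [0.4, 5.7, -1.5]
finger_gap: 0.0155
grasp_force: 39.6
```

>>> {"name": "move_arm", "arguments": {"deltas": [[0.1,[-0.0005,0,0],[0,0,0]],[0.1,[-0.001,0,0],[0,0,0]]]}}

```text
clock: 20.95
ee_pos: [0.572, -0.0575, 0.1499]
ee_rot: [[0.241, 0.971, 0.002], [0.971, -0.241, 0.0], [0.001, 0.002, -1.0]]
ft_force: [1.0, 4.5, -2.1]
finger_gap: 0.0152
grasp_force: 39.6
```

```bash
python3 - <<'E'
from h import *
sl()
E
```

```text
t 20.95 p [ 0.572  -0.0575  0.1499] yaw -13.94 tilt [ 1.6e-03  2.0e-04 -1.0e+00] F [ 1.   4.5 -2.1] M [ 1.24 -0.52 -0.02] gap 0.0152 gf 39.6 j [-0.38  0.37  0.54  1.66 -0.2   1.17 -0.03]
LOC [  0.91 -70.5  149.93] mm  Frail x,y,z -0.1 4.6 -2.1
```

The lateral force dropped from -4.3 N to about 0, so the catch has snapped out. I'll pull back gently to check that it holds.

>>> {"name": "move_arm", "arguments": {"deltas": [[0.1,[0.001,0,0],[0,0,0]],[0.1,[0.002,0,0],[0,0,0]],[0.1,[0.003,0,0],[0,0,0]],[0.1,[0.0035,0,0],[0,0,0]]]}}

```text
clock: 21.35
ee_pos: [0.5725, -0.0548, 0.1499]
ee_rot: [[0.242, 0.97, 0.001], [0.97, -0.242, -0.001], [-0.0, 0.001, -1.0]]
ft_force: [2.4, 2.2, -0.8]
finger_gap: 0.0153
grasp_force: 39.7
```

```bash
python3 - <<'E'
from h import *
sl()
E
```

```text
t 21.35 p [ 0.5725 -0.0548  0.1499] yaw -13.98 tilt [ 1.e-03 -7.e-04 -1.e+00] F [ 2.4  2.2 -0.8] M [ 0.52 -0.62  0.02] gap 0.0153 gf 39.7 j [-0.39  0.37  0.54  1.66 -0.2   1.17 -0.04]
LOC [  0.74 -67.73 149.89] mm  Frail x,y,z 1.8 2.7 -0.8
```

>>> {"name": "move_arm", "arguments": {"deltas": [[0.1,[0.0005,0,0],[0,0,0]],[0.1,[0.001,0,0],[0,0,0]],[0.1,[0.0015,0,0],[0,0,0]]]}}

```text
clock: 21.65
ee_pos: [0.5725, -0.0545, 0.1498]
ee_rot: [[0.243, 0.97, 0.0], [0.97, -0.243, -0.002], [-0.002, 0.001, -1.0]]
ft_force: [1.1, -3.7, 0.6]
finger_gap: 0.0156
grasp_force: 39.9
```

```bash
python3 - <<'E'
from h import *
sl()
E
```

```text
t 21.65 p [ 0.5725 -0.0545  0.1498] yaw -14.05 tilt [ 3.0e-04 -1.7e-03 -1.0e+00] F [ 1.1 -3.7  0.6] M [-0.78 -0.41 -0.06] gap 0.0156 gf 39.9 j [-0.39  0.37  0.54  1.66 -0.2   1.17 -0.04]
LOC [  0.61 -67.47 149.81] mm  Frail x,y,z 1.9 -3.3 0.6
```

The catch holds: a 1.5 mm backward command moved the carrier only 0.25 mm while the force reversed. I'll relax the pull, set it on the floor, release and retreat upward.

>>> {"name": "move_arm", "arguments": {"deltas": [[0.1,[-0.001,0,0.0005],[0,0,0]],[0.1,[-0.0012,0,0.001],[0,0,0]],[0.1,[-0.0012,0,0.0015],[0,0,0]],[0.1,[-0.0012,0,0.0015],[0,0,0]]]}}

```text
clock: 22.05
ee_pos: [0.572, -0.0545, 0.1484]
ee_rot: [[0.242, 0.97, -0.0], [0.97, -0.242, -0.0], [-0.0, -0.0, -1.0]]
ft_force: [-1.9, -1.5, 4.3]
finger_gap: 0.0154
grasp_force: 40.5
```

>>> {"name": "move_arm", "arguments": {"deltas": [[0.2,[0,0,0],[0,0,0]],[0.27,[0,0,0],[0,0,0]],[0.32,[0,0,0],[0,0,0]],[0.32,[0,0,0],[0,0,0]],[0.32,[0,0,0],[0,0,0]]]}}

```text
clock: 22.55
ee_pos: [0.5721, -0.054, 0.148]
ee_rot: [[0.241, 0.97, -0.0], [0.97, -0.241, -0.0], [-0.0, -0.0, -1.0]]
ft_force: [-0.4, -0.1, 0.6]
finger_gap: 0.0272
grasp_force: 0.0
```

```bash
python3 - <<'E'
from h import *
sl()
E
```

```text
t 22.55 p [ 0.5721 -0.054   0.148 ] yaw -13.95 tilt [-3.e-04 -0.e+00 -1.e+00] F [-0.4 -0.1  0.6] M [-0.04 -0.01  0.05] gap 0.0272 gf 0.0 j [-0.39  0.37  0.54  1.67 -0.2   1.16 -0.04]
LOC [  0.15 -67.06 147.96] mm  Frail x,y,z -0.3 -0.2 0.6
```

>>> {"name": "move_arm", "arguments": {"deltas": [[0.32,[0,0,-0.005],[0,0,0]],[0.32,[0,0,-0.015],[0,0,0]],[0.32,[0,0,-0.03],[0,0,0]],[0.32,[0,0,-0.05],[0,0,0]],[0.32,[0,0,-0.08],[0,0,0]],[0.32,[0.02,0,-0.11],[0,0,0]],[0.32,[0.06,0,-0.12],[0,0,0]],[0.32,[0.1,0,-0.12],[0,0,0]],[0.32,[0.1,0,-0.12],[0,0,0]],[0.32,[0.1,0,-0.12],[0,0,0]]]}}

```text
clock: 23.55
ee_pos: [0.5964, 0.0443, 0.2685]
ee_rot: [[0.239, 0.971, 0.0], [0.971, -0.239, -0.0], [-0.0, 0.0, -1.0]]
ft_force: [0.3, -0.1, -0.2]
finger_gap: 0.0274
grasp_force: 0.0
```

```bash
python3 - <<'E'
from h import *
sl()
Is,_=env.get_image("side"); C=cam("wrist");I,D=env.get_image("wrist")
a=cv2.resize(Is[150:270,250:360],(550,600),interpolation=cv2.INTER_CUBIC)
p=proj(C,[[.572,-.054,.125]])[0];print(p)
b=cv2.resize(I,(240,180)); c=np.zeros((600,800,3),np.uint8);c[:,:550]=a;c[:180,560:]=b
u,v=[int(k) for k in np.clip(p,[60,75],[500,345])];w=I[v-75:v+75,u-60:u+60]
c[190:490,560:800]=cv2.resize(w,(240,300),interpolation=cv2.INTER_CUBIC)
cv2.imwrite("pics/fin.png",c)
P=cloud(C,D).reshape(-1,3);P=P[np.isfinite(P).all(1)];L=loc(P)
s=L[(abs(L[:,0])<.012)&(abs(L[:,1]+.068)<.04)&(L[:,2]>.165)&(L[:,2]<.185)];print("tab",len(s),s.mean(0) if len(s) else 0)
E
```

```text
t 23.55 p [0.5964 0.0443 0.2685] yaw -13.8 tilt [ 1.e-04 -2.e-04 -1.e+00] F [ 0.3 -0.1 -0.2] M [-0.01  0.02 -0.01] gap 0.0274 gf 0.0 j [-0.52  0.34  0.52  1.42 -0.17  1.42 -0.24]
LOC [-2.6000e-01  3.4210e+01  2.6854e+02] mm  Frail x,y,z 0.3 -0.1 -0.2
[273.8659398  296.06633698]
tab 595 [-0.00060326 -0.0643858   0.17432065]
```

View pics/fin.png

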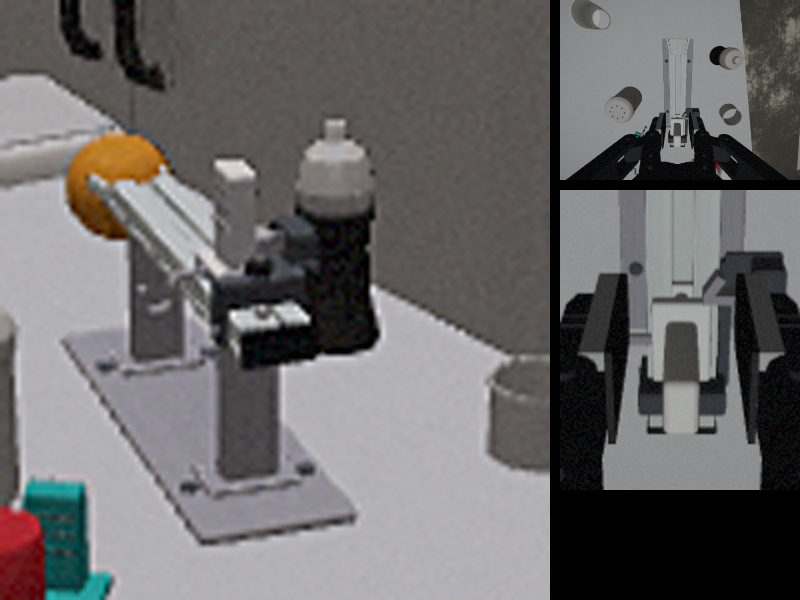

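The carrier stands in the rail at the bridge (side crop (235,210), wrist crop (683,350)). The catch tongue is out behind its saddle at (715,290), and the gripper is clear.

```bash
python3 -c "
from bench import env
print(env.job_done())"
```

```text
the job is handed in; nothing more can be done
None
```

The white utensil hook is back on the rail with its hook on the side away from the catch, held between the snapped-out catch and the spring buffer; the gripper is clear, no force reading came near 40 N, and the job was handed in at about 24 s.

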